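Grip a bush in a turnbuckle draw clamp

TASK

Stand the plain steel bush upright on the bed of the draw clamp, midway between its two V jaws, and let go of it. Then turn the turnbuckle sleeve by its tommy bars until both jaws have drawn in and hold the bush firmly. Leave the other pieces on the bench where they are.

Things in the scene. Friction and masses are not known exactly. Their poses are not given: they have to be found in the camera images.
- bush_center (a point): the plain bush: a straight steel tube standing upright, outside diameter 56 mm, bore 38 mm, 65 mm tall, 0.4 to 0.75 kg; this point is on its axis, half-way up. It stands in any one of three places left of the clamp (+y side); the collar and the stub have the other two
- clamp: the draw clamp, bolted to the bench: sole plate, bed with two V jaws facing each other, turnbuckle along its front. Origin on the bench below the middle of the bed; x from turnbuckle to bed (away from the robot), y left along bed and turnbuckle, yaw up to 0.25 rad. Bed top 40 mm above the bench, jaw tops 82, turnbuckle ears 94; only upper tommy bars reach higher (130)
- clamp_seat (a point): the point on the bed's top, midway between the jaws, where the middle of the bush's underside belongs. Clamped there, the bush stands 23 mm proud of the jaws. Fingers of up to 27 mm width find room beside the bush between the two jaws' noses, in front and behind (clamp x)
- jaw_left: the +y jaw with its saddle and threaded rod. Its V has upright flanks at 90 degrees, mouth 50 mm wide. Origin on bench level, below the axis of a 56 mm round touching both flanks: so it lies at the clamp's origin when the bush is clamped and else as far outward (+y) as the jaw stands off, 6 to 9 mm at the start
- jaw_right: the -y jaw, mirror image of jaw_left; moves equally and oppositely
- sleeve_center (a point): middle of the turnbuckle sleeve on its level axis (along clamp y), 118 mm before the clamp's origin (-x), 72 mm up. Hub 40 mm across, 26 mm wide; yoke cheeks beside it, 18 to 28 mm from the middle, reach 16 mm above the axis. Four tommy bars round it, 90 degrees apart, 10 mm thick, with 15 mm balls ending 58 mm from the axis. Follow a bar in its arc; a level push binds on one leaning 45 degrees
- sleeve (a joint): turn of the sleeve, rad, 0 to 8. It grows, each jaw drawing in 1.91 mm per rad, as the sleeve's top rolls away from the robot (clamp +x). At 0 and each pi/2 a bar stands straight up. Starts at 1.6 to 3.1; the jaws meet the bush near 6.3. Drag 0.16 N m (3 to 6 N at a bar); stays where left; turns hard once both jaws bear: 15 N at a bar is firm
- collar_center (a point): the collar: a squat steel ring, 80 mm across, bore 42 mm, 26 mm tall; its centre. A bystander, stands near the bush
- stub_center (a point): the shaft stub: solid steel, foot 44 mm across and 22 mm high, then 28 mm across up to 75 mm; point on its axis half-way up. A bystander, stands near the bush
- chuck_jaw_a: loose stepped chuck jaw, 85 x 34 x 46 mm, right of the clamp; centre of its underside. A bystander
- chuck_jaw_b: another loose stepped chuck jaw, the same. A bystander
- tool_holder: square lathe tool holder, about 95 x 55 x 98 mm, behind the work pieces; centre of its underside. A bystander
- hex_key: bent hexagon key, 150 x 38 mm, 8 mm thick, lying beyond the work pieces, on the left. A bystander
- oil_bottle: white oil bottle, 54 mm across, 130 mm tall, far right; centre of its underside. A bystander
- caliper: caliper lying flat, 200 mm long, 12 mm thick, near right; middle of its beam. A bystander

How it is judged (in metres and radians):
On the way:
1. the bush stands upright on the bed between the open jaws, let go of (z of bush_center in the frame of clamp between 0.0705 and 0.0745 m and angle between bush_center's own z axis and vertical below 0.06 rad and x of bush_center in the frame of clamp between -0.012 and 0.012 m and y of bush_center in the frame of clamp between -0.012 and 0.012 m and contact force between the fingers and bush below 0.2 N and linear speed of bush below 0.02 m/s), for 0.2 s.
At the end, for the whole second after the job is handed in: The bush stands upright on the bed (its height within 2 mm, tilt under 0.06 rad), central between the jaws (3 mm along the bed, 4 mm across), each jaw pressing on it with more than 15 N; bush and sleeve are at rest (z of bush_center in the frame of clamp between 0.0705 and 0.0745 m and angle between bush_center's own z axis and vertical below 0.06 rad and x of bush_center in the frame of clamp between -0.004 and 0.004 m and y of bush_center in the frame of clamp between -0.003 and 0.003 m and contact force between each of jaw_left, jaw_right and bush above 15 N and linear speed of bush below 0.01 m/s and angular speed of sleeve below 0.05 rad/s); the robot touches nothing.
It fails at once if another piece on the bench is shifted by more than 30 mm (distance of any of collar_center, stub_center, chuck_jaw_a, chuck_jaw_b, tool_holder, hex_key, oil_bottle, caliper from where it was at the start of the episode above 0.03 m).
It also fails if it takes over 70 s, if anything falls off the work surface, if the arm or the gripper's body presses on something with over 40 N, if the wrist force passes 120 N, or if a joint passes its speed limit or range.

ROBOT

A 7-joint arm with a two-finger parallel gripper is mounted at the origin on the work surface. World frame = base frame: x ahead of the robot, y to its left, z up, the work surface at z = 0. Lengths are in m, angles in degrees, forces in N, time in s.
With the tool pointing down it reaches from about 0.425 to 0.875 m from the base axis. Payload 4.7 kg.
Tool frame: the origin (TCP) lies at the centre of the arm's flange, where the gripper is bolted on; the fingertips stand 182 mm ahead of it and the grasp point (between the pads) lies 164 mm ahead of it; z points along the fingers, y is the line along which they close (so a half turn about z gives the same grasp; the last joint's range is limited). The gripper opens to 87 mm and grips with 3 to 60 N. Pads are 19 mm wide; open, the fingers measure 117 mm over their backs; the gripper's body (75 mm by 190 mm) begins 51 mm behind the grasp point.
Start: joints at [75.407, 18.392, -4.016, 83.108, 1.295, 78.541, -3.26], TCP at [0.173, -0.627, 0.405] pointing down, gripper open.
Joint ranges: [-163.93, 163.93], [-17.29, 119.83], [-79.2, 71.16], [3.27, 140.29], [-89.18, 269.18], [5.43, 117.66], [-154.24, 154.24]. Speed limits (degrees/s): [147.25, 147.25, 180, 180, 180, 180, 180].

INTERFACE

Orientations are given as [roll, pitch, yaw] about the fixed x, y, z axes, in that order (R = Rz(yaw) Ry(pitch) Rx(roll)).
In Python, from cell import env gives the robot as it stands. The module is installed in compiled form; this text tells all that it offers.
- The arm moves only by the tool step_arm, never from a script. Its argument "steps" is one flat list of numbers, 5 for each row, row after row: the opening, from 0 (shut) to 1 (fully open), then the shift along the tool's x, y, z in mm, then the turn about the tool's z in degrees. In form: [grip, dx, dy, dz, roll, grip, dx, dy, dz, roll, ...]. A call has 1 to 12 rows; each row shifts and turns the commanded pose from where the row before left it, along the tool's axes as they then stand; what a row does not reach is not made up. A row lasts 1/8 s, in which the tool goes at most 62.5 mm and 10.7 degrees, less where a joint would pass 70% of its speed; a pose out of reach is approached as far as the arm can. A call with a gripper value outside its range is refused whole. The fingers move at their own pace and stop on an object; "grip_force" is the grip in N (left out, the last holds). Time passes only in rows, so rows that do not move let the fingers close. It gives the time, the measured TCP pose, the force, the opening and the grip force at its end, in the units of the state.
- env.get_obs(): the state, without advancing time (a new reading comes with each control period).
- env.read_camera(name): name is "scene" or "top" or "wrist"; returns a dict with "image" (384x512x3 uint8, red, green, blue), "camera_matrix" (3x3 intrinsics, pixels), "R" (3x3) and "t" (3): a world point X has camera coordinates R X + t. Camera axes: x right, y down, z forward; pixel columns grow to the right and rows downward; lengths in m; the calibration is good to about 2 mm. A picture is of the moment at which its call begins. There is no depth.
- env.sign_off(): hands the job in; it is judged then, once.
The state is a dict: "time_s": time; "qpos": joint angles; "joint_velocities": joint speeds; "effort": joint torques, N m; "tool_pos": TCP position; "tool_rot": TCP orientation; "force": force on the tool from outside, world axes, zero at the start; "wrist_torque": the same for the moment, N m; "grip_width": finger opening in m; "grasp_force": force on a finger pad.
Only numpy, scipy, OpenCV 4.12 (cv2) and the standard library are available. Lean on these libraries where they do the work, as an engineer would, in place of code of your own. Each camera call takes 0.05 s, during which the arm holds its last target. There are 200 camera calls.

## Working session

There is one attempt and no reset: what is moved stays moved. The work goes in short steps, Python scripts to look and compute and a tool call to move; the robot and the scene stay as the last step left them, time stands still between calls to the robot, and variables do not carry over. Pictures are saved under pics/ and viewed, at most 10 in all, crops included, and the job is handed in when it is done.

Besides the shell and the picture viewer there is one more tool, called after ">>>" as name(argument=value, ...) on one line, values as JSON. step_arm: Moves the arm, as the interface text tells. Its arguments: {"type":"object","properties":{"steps":{"type":"array","items":{"type":"number"}},"grip_force":{"type":"number"}},"required":["steps"]}

```bash
mkdir -p pics
cat > h.py <<'E'
import numpy as np,cv2
from cell import env
def cam(n,f=None):
    c=env.read_camera(n)
    if f: cv2.imwrite('pics/'+f,cv2.cvtColor(c['image'],cv2.COLOR_RGB2BGR))
    return c
def ray(c,u,v,z):
    d=c['R'].T@np.linalg.solve(c['camera_matrix'],[u,v,1.]); o=-c['R'].T@c['t']
    return o+d*(z-o[2])/d[2]
def proj(c,X):
    p=c['camera_matrix']@(c['R']@np.array(X,float)+c['t']); return p[:2]/p[2]
E
python3 - <<'E'
from h import *
import pickle
d={}
for n in('scene','top'):
    d[n]=cam(n,n+'0.png'); c=d[n]; print(n,(-c['R'].T@c['t']).round(3),c['camera_matrix'][0,0])
pickle.dump(d,open('d0.pkl','wb'))
o=env.get_obs();print(o)
E
```

```text
scene [1.316 0.355 1.226] 464.35733939569826
top [ 0.502 -0.012  0.927] 354.21948890837047
{'time_s': 0.1, 'qpos': array([75.40624378, 18.43533749, -4.01688931, 83.16605363,  1.29659902,
       78.54130446, -3.26143038]), 'joint_velocities': array([-0.06380597, -0.20007727,  0.00390812, -0.16888545,  0.03708573,
       -0.04836192, -0.06210307]), 'effort': array([ 5.95276979e-04, -4.92570841e+01, -4.05461323e-01, -3.13399136e+01,
       -6.41982467e-02,  3.94952728e-02,  7.99754571e-05]), 'tool_pos': array([ 0.17256027, -0.62649621,  0.40378115]), 'tool_rot': array([-1.79902629e+02,  6.51942246e-03,  1.54034923e+01]), 'force': array([-0.66656126, -1.05196071, -0.34652255]), 'wrist_torque': array([0.02817218, 0.03166031, 0.03594197]), 'grasp_force': 0.0, 'grip_width': 0.08703682748778553}
```

View pics/top0.png

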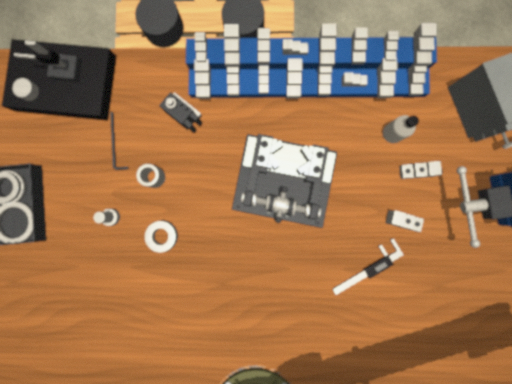

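View pics/scene0.png

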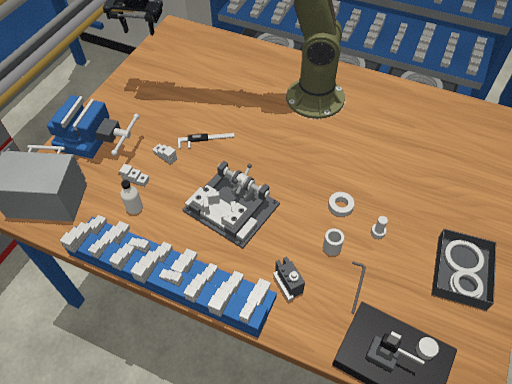

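The top view shows the bush near px (150,175), the collar at (160,236), the stub at (106,217), the clamp bed near (288,160) and the sleeve near (282,205). The scene view agrees: the bush is at (333,242). I'll measure these roughly, then look closer with the wrist camera.

Run:
```python
from h import *
import pickle
d=pickle.load(open('d0.pkl','rb'));c=d['top'];im=c['image']
hsv=cv2.cvtColor(im,cv2.COLOR_RGB2HSV)
m=((hsv[...,1]<60)&(hsv[...,2]>120)).astype(np.uint8)
n,l,s,ce=cv2.connectedComponentsWithStats(m)
for i in range(1,n):
    x,y,w,h,a=s[i]
    if a>20 and 90<x<340 and 125<y<260: print(x,y,w,h,a,ce[i].round(1))
dk=((hsv[...,1]<90)|(hsv[...,2]<60)).astype(np.uint8); dk[:, :225]=0;dk[:,345:]=0;dk[:130]=0;dk[235:]=0
cs,_=cv2.findContours(dk,cv2.RETR_EXTERNAL,cv2.CHAIN_APPROX_NONE)
k=max(cs,key=cv2.contourArea);r=cv2.minAreaRect(k);print(r,cv2.boxPoints(r).round(1))
for p in cv2.boxPoints(r): print(ray(c,*p,0.02).round(3))
print('bush',ray(c,150,175.5,.065),'bed',ray(c,289,161,.08),'sleeve',ray(c,282,205,.09))
cr=cv2.resize(im[125:260,85:345],None,fx=3,fy=3,interpolation=cv2.INTER_CUBIC)
cv2.imwrite('pics/crop0.png',cr[...,::-1])
```

```text
242 135 16 33 359 [249.5 151.2]
255 135 81 49 2389 [295.  159.3]
137 164 23 23 261 [148.  174.6]
240 193 5 9 36 [242.1 197.2]
272 192 18 25 294 [280.6 204.4]
251 194 20 15 169 [260.4 200.7]
292 201 19 15 170 [300.4 208.9]
94 209 24 17 243 [106.2 216.9]
317 208 5 10 35 [319.2 212.5]
145 221 32 31 602 [160.5 236. ]
((284.38458251953125, 180.57691955566406), (91.97847747802734, 82.17266845703125), 11.309932708740234) [[231.2 211.8]
 [247.3 131.3]
 [337.5 149.3]
 [321.4 229.9]]
[0.506 0.065 0.02 ]
[0.715 0.025 0.02 ]
[ 0.668 -0.207  0.02 ]
[ 0.462 -0.164  0.02 ]
bush [0.59421768 0.26270583 0.065     ] bed [ 0.6284566  -0.07766513  0.08      ] sleeve [ 0.52247002 -0.06030726  0.09      ]
```

View pics/crop0.png

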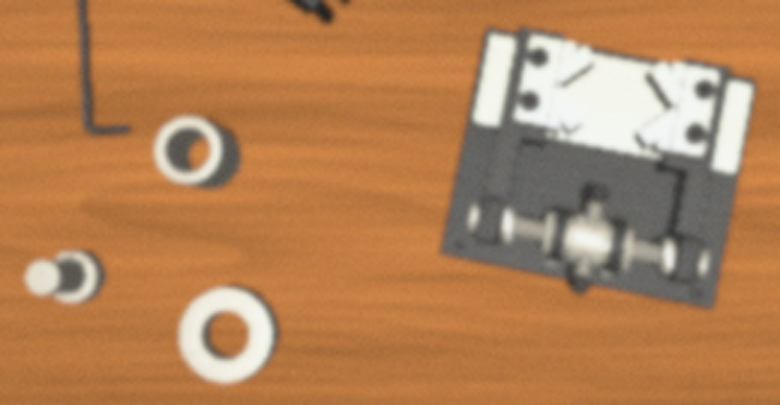

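The bush is in the back row near (0.594, 0.262). The clamp yaw is about -11° and the bed middle is near (0.63, -0.08).

>>> step_arm(steps=[1,47,-16.5,-5,0,1,47,-16.5,-5,0,1,47,-16.5,-5,0,1,47,-16.5,-5,0,1,47,-16.5,-5,0,1,47,-16.5,-5,0,1,47,-16.5,-5,0,1,47,-16.5,-5,0,1,0,0,0,-10,1,0,0,0,-10,1,0,0,0,-10,1,0,0,0,-10])

```text
time_s: 1.6
tool_pos: [0.5, -0.3995, 0.4441]
tool_rot: [-179.9, -0.0, 55.7]
force: [-0.8, -0.5, -0.5]
grip_width: 0.0871
grasp_force: 0.0
```

```bash
cat >> h.py <<'E'
from scipy.spatial.transform import Rotation as Ro
def tool():
    o=env.get_obs(); return o['tool_pos'],Ro.from_euler('xyz',o['tool_rot'],degrees=True).as_matrix(),o
def go(X,yaw=None):
    p,R,o=tool(); print('at',p.round(4),o['tool_rot'].round(2),'t',round(o['time_s'],2),'F',o['force'].round(1),'w',round(o['grip_width'],4)); print('tool mm',(1000*R.T@(np.array(X)-p)).round(1),'roll',None if yaw is None else round(o['tool_rot'][2]-yaw,2))
E
python3 - <<'E'
from h import *
go([0.55,-0.06,0.45],79)
p,R,o=tool();c=cam('wrist');print('cam in tool',R.T@(-c['R'].T@c['t']-p),'axes',(R.T@c['R'].T).round(3),c['camera_matrix'][0,0],o['qpos'].round(1))
E
```

```text
at [ 0.5    -0.3995  0.4441] [-179.93   -0.     55.74] t 1.6 F [-0.8 -0.5 -0.5] w 0.0871
tool mm [ 308.7 -149.8   -5.7] roll -23.26
cam in tool [0.08373214 0.00103147 0.01999372] axes [[ 0.    -0.953 -0.303]
 [ 1.     0.     0.   ]
 [-0.    -0.303  0.953]] 321.5502357823257 [ 53.1  17.7 -21.5  80.6   6.4  83.   -2.6]
```

>>> step_arm(steps=[1,40,-15,0,0,1,40,-15,0,0,1,40,-15,0,0,1,40,-15,0,0,1,40,-15,0,0,1,40,-15,0,0,1,0,0,0,-8,1,0,0,0,-8,1,0,0,0,-7,1,0,0,0,0])

```text
time_s: 2.9
tool_pos: [0.5621, -0.1509, 0.4444]
tool_rot: [-180.0, -0.0, 78.2]
force: [0.0, 0.1, 0.1]
grip_width: 0.0871
grasp_force: 0.0
```

Run:
```python
from h import *
import pickle
go([.57,-.155,.45],79)
c=cam('wrist'); pickle.dump(c,open('w1.pkl','wb'))
cv2.imwrite('pics/w1.png',cv2.resize(c['image'],(768,576),interpolation=cv2.INTER_CUBIC)[...,::-1])
```

```text
at [ 0.5621 -0.1509  0.4444] [-179.96   -0.     78.21] t 2.9 F [0.  0.1 0.1] w 0.0871
tool mm [-2.4  8.5 -5.6] roll -0.79
```

View pics/w1.png

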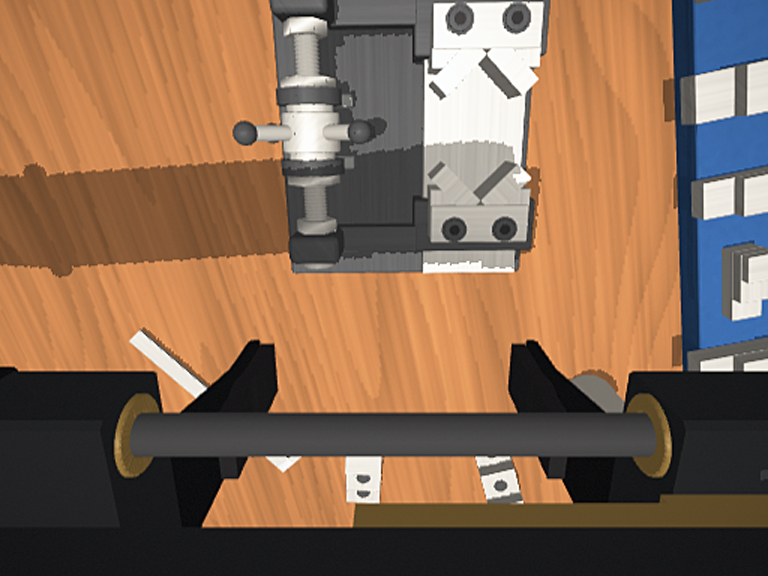

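The wrist view (768 px wide) shows both jaws and the sleeve clearly. The left jaw screws are at (460,18) and (517,18), with the V apex at (487,52). The right jaw screws are at (454,230) and (505,229), with the apex at (480,203). The tommy balls are at (245,132) and (372,131). I'll solve for the clamp pose and the sleeve angle from these.

Run:
```python
from h import *
import pickle
c=pickle.load(open('w1.pkl','rb')); r=lambda u,v,z: ray(c,(u-.25)/1.5,(v-.25)/1.5,z)
sl=(r(460,18,.078)+r(517,18,.078))/2; sr=(r(454,230,.078)+r(505,229,.078))/2
al=r(487,52,.082); ar=r(480,203,.082)
for a,b in((sl,sr),(al,ar)):
    d=a-b; print('mid',((a+b)/2).round(4),'len',np.linalg.norm(d).round(4),'yaw',np.degrees(np.arctan2(-d[0],d[1])).round(2))
# refine screw/ear: sleeve axis ends
O=((al+ar)/2+(sl+sr)/2)[:2]/2; d=sl-sr; yaw=np.arctan2(-d[0],d[1])
ux=np.array([np.cos(yaw),np.sin(yaw)]);uy=np.array([-ux[1],ux[0]])
for th in range(0,90,5):
    e=[]
    for t in(th,th-90):
        a=np.radians(t);X=np.r_[O+ux*(-.118+.0505*np.sin(a)),.072+.0505*np.cos(a)]
        e.append(proj(c,X)*1.5)
    print(th,np.round(e,0).tolist())
print('hubtop',proj(c,np.r_[O-.118*ux,.092])*1.5,O,np.degrees(yaw))
# bush from top & scene
d=pickle.load(open('d0.pkl','rb'))
for n,box in(('top',(125,155,50,40)),('scene',(318,222,30,40))):
    k=d[n];x,y,w,h=box;im=k['image'];hs=cv2.cvtColor(im,cv2.COLOR_RGB2HSV)
    m=np.zeros(im.shape[:2],np.uint8);m[y:y+h,x:x+w]=(hs[y:y+h,x:x+w,1]<70)&(hs[y:y+h,x:x+w,2]>110)
    print(n,cv2.boundingRect(m))
    b=cv2.boundingRect(m);
    if n=='top': print(ray(k,b[0]+b[2]/2-.5,b[1]+b[3]/2-.5,.065))
```

```text
mid [ 0.6413 -0.0813  0.078 ] len 0.1372 yaw -11.05
mid [ 0.6403 -0.0815  0.082 ] len 0.0971 yaw -11.29
0 [[298.0, 133.0], [239.0, 134.0]]
5 [[306.0, 133.0], [238.0, 134.0]]
10 [[313.0, 133.0], [237.0, 134.0]]
15 [[321.0, 133.0], [236.0, 134.0]]
20 [[328.0, 132.0], [236.0, 134.0]]
25 [[335.0, 132.0], [237.0, 134.0]]
30 [[342.0, 132.0], [238.0, 134.0]]
35 [[348.0, 132.0], [240.0, 134.0]]
40 [[354.0, 132.0], [243.0, 134.0]]
45 [[360.0, 132.0], [246.0, 134.0]]
50 [[365.0, 132.0], [250.0, 133.0]]
55 [[369.0, 132.0], [254.0, 133.0]]
60 [[373.0, 132.0], [259.0, 133.0]]
65 [[376.0, 132.0], [265.0, 133.0]]
70 [[379.0, 132.0], [271.0, 133.0]]
75 [[381.0, 132.0], [277.0, 133.0]]
80 [[383.0, 132.0], [284.0, 133.0]]
85 [[384.0, 132.0], [291.0, 133.0]]
hubtop [306.90830988 132.71689025] [ 0.64079579 -0.08138815] -11.053173766159148
top (137, 164, 23, 23)
[0.59544229 0.26769596 0.065     ]
scene (323, 228, 22, 27)
```

>>> step_arm(steps=[1,41,-6.5,0,0,1,41,-6.5,0,0,1,41,-6.5,0,0,1,41,-6.5,0,0,1,41,-6.5,0,0,1,41,-6.5,0,0,1,41,-6.5,0,0,1,41,-6.5,0,0,1,0,0,0,-0.8,1,0,0,0,0])

```text
time_s: 4.2
tool_pos: [0.5774, 0.1802, 0.4444]
tool_rot: [-180.0, 0.1, 79.1]
force: [0.4, 0.4, -0.6]
grip_width: 0.0865
grasp_force: 0.0
```

Run:
```python
from h import *
import pickle
c=cam('wrist'); pickle.dump(c,open('w2.pkl','wb'))
im=c['image'];hs=cv2.cvtColor(im,cv2.COLOR_RGB2HSV)
m=((hs[...,1]<60)&(hs[...,2]>120)).astype(np.uint8)
cs,hi=cv2.findContours(m,cv2.RETR_CCOMP,cv2.CHAIN_APPROX_NONE)
for i,k in enumerate(cs):
    if len(k)>=25:
        e=cv2.fitEllipse(k);X=ray(c,*e[0],.065);print(np.round(e[0],1),np.round(e[1],1),cv2.boundingRect(k),X.round(4),hi[0,i,3])
go([.595,.265,.206],79)
cv2.imwrite('pics/w2.png',im[...,::-1])
```

```text
[275.7 328.6] [ 5.9 11.8] (272, 324, 9, 12) [ 0.554  -0.0488  0.065 ] -1
[235.7 328.4] [ 5.2 11.8] (232, 324, 8, 12) [ 0.5008 -0.0382  0.065 ] -1
[253.6 314.1] [29.5 36.5] (242, 319, 27, 15) [ 0.5292 -0.02    0.065 ] -1
[255.4 315. ] [13.1 19. ] (248, 308, 15, 18) [ 0.5312 -0.0219  0.065 ] -1
[340.2 320.8] [34.4 61.5] (311, 304, 64, 32) [ 0.6417 -0.0526  0.065 ] -1
[ 95.2 296.4] [12.2 19. ] (87, 289, 19, 15) [0.3306 0.0465 0.065 ] -1
[327.8 264.3] [18.2 30.7] (315, 256, 28, 17) [0.6363 0.0362 0.065 ] -1
[508.6 218.1] [ 5.4 27.5] (506, 206, 6, 23) [0.8586 0.0577 0.065 ] -1
[490.3 215.8] [21.5 26.6] (480, 204, 22, 25) [0.8368 0.0651 0.065 ] -1
[465.2 215.3] [20.4 25.9] (456, 203, 20, 25) [0.8072 0.0714 0.065 ] -1
[463.1 157.7] [26.9 33.8] (451, 142, 26, 33) [0.8048 0.1436 0.065 ] -1
[494.7 155.8] [28.1 35.3] (482, 139, 27, 34) [0.8401 0.139  0.065 ] -1
[441.8 105. ] [24.4 28.2] (429, 92, 28, 27) [0.7824 0.207  0.065 ] -1
[439.2 104.9] [11.4 17.1] (433, 97, 14, 17) [0.7796 0.2076 0.065 ] 48
[143.1 124.1] [60.9 68. ] (111, 92, 65, 65) [0.459  0.2486 0.065 ] -1
[143.2 124.8] [33.6 37.1] (125, 107, 37, 36) [0.4588 0.2479 0.065 ] 50
[262.9  78.7] [50.8 54.2] (238, 51, 51, 56) [0.5974 0.2701 0.065 ] -1
[262.9  79. ] [36.3 38.1] (245, 60, 37, 39) [0.5973 0.2697 0.065 ] 54
[150.9   4.9] [20.4 33. ] (132, 0, 38, 17) [0.5014 0.359  0.065 ] -1
at [0.5776 0.1795 0.4444] [-1.800e+02  7.000e-02  7.901e+01] t 4.25 F [-0.1 -0.8 -0.3] w 0.0872
tool mm [ 87.6   0.7 238.3] roll 0.01
```

View pics/w2.png

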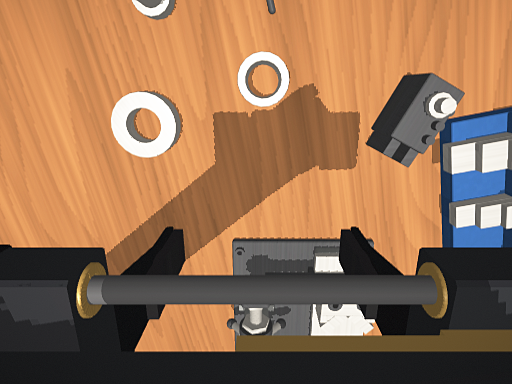

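The bush ring is at wrist px (263,79), which gives (0.597, 0.269). The collar is at (143,124) and the tool holder at (415,115), both clear of the grasp. I'm going to grasp it now.

>>> step_arm(steps=[1,45,1,0,0,1,46,1,0,0,1,0,0,40,0,1,0,0,40,0,1,0,0,40,0,1,0,0,40,0,1,0,0,30,0,1,0,0,20,0,1,0,0,20,0,1,0,0,0,0,1,0,0,0,0], grip_force=30)

```text
time_s: 5.62
tool_pos: [0.5967, 0.2702, 0.2157]
tool_rot: [179.9, -0.1, 79.2]
force: [0.2, -0.3, 0.6]
grip_width: 0.0869
grasp_force: 0.0
```

>>> step_arm(steps=[0.3,0,0,0,0,0.3,0,0,0,0,0.3,0,0,0,0,0.3,0,0,0,0,0.3,0,0,0,0,0.3,0,0,0,0])

```text
time_s: 6.38
tool_pos: [0.5962, 0.2699, 0.2149]
tool_rot: [180.0, 0.0, 79.2]
force: [-0.1, 0.0, 1.8]
grip_width: 0.056
grasp_force: 30.0
```

>>> step_arm(steps=[0.3,0,0,-40,0,0.3,0,0,-45,0,0.3,0,0,-45,0,0.3,-42,13.8,0,0,0.3,-42,13.8,0,0,0.3,-42,13.8,0,0,0.3,-42,13.8,0,0,0.3,-42,13.8,0,0,0.3,-42,13.8,0,0,0.3,-42,13.8,0,0,0.3,-42,13.8,0,0,0.3,0,0,0,0])

```text
time_s: 7.88
tool_pos: [0.6413, -0.0878, 0.3425]
tool_rot: [-179.9, 0.2, 78.7]
force: [0.8, 0.1, -4.0]
grip_width: 0.0561
grasp_force: 30.0
```

Run:
```python
from h import *
go([.6415,-.0815,.265],79)
c=cam('wrist');a=cv2.resize(c['image'],(600,450))
t=cam('top');b=cv2.resize(t['image'][110:250,200:370],(546,450),interpolation=cv2.INTER_CUBIC)
cv2.imwrite('pics/w3.png',a[...,::-1])
```

```text
at [ 0.6413 -0.0878  0.3425] [-179.85    0.23   78.69] t 7.88 F [ 0.8  0.1 -4. ] w 0.0561
tool mm [ 6.5 -0.8 77.5] roll -0.31
```

View pics/w3.png

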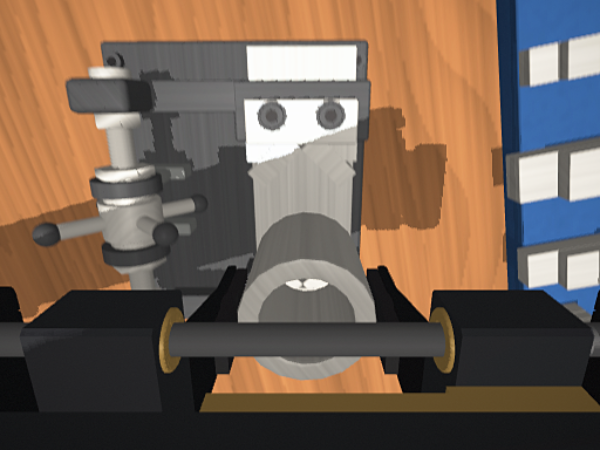

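The bush hangs over the bed, centred across it: the bush axis is near col 305 and the left V apex is at (302,148). I'll correct 6 mm along the bed and descend.

>>> step_arm(steps=[0.3,6.5,0,0,0,0.3,0,0,30,0,0.3,0,0,30,0,0.3,0,0,14,0,0.3,0,0,0,0,0.3,0,0,0,0])

```text
time_s: 8.72
tool_pos: [0.6441, -0.0787, 0.2729]
tool_rot: [179.6, 0.5, 79.0]
force: [1.7, -11.4, 1.4]
grip_width: 0.0554
grasp_force: 29.8
```

Run:
```python
from h import *
go([.6415,-.0815,.255],79)
```

```text
at [ 0.6441 -0.0787  0.2729] [179.63   0.48  79.02] t 8.72 F [  1.7 -11.4   1.4] w 0.0554
tool mm [-3.1 -2.1 17.9] roll 0.02
```

The wrist reads -11 N along y, so the bush is touching the left jaw. I'll raise it slightly, back off, and remeasure the seat.

>>> step_arm(steps=[0.3,0,0,-25,0,0.3,-6,0,0,0,0.3,0,0,0,0,0.3,0,0,0,0])

```text
time_s: 9.22
tool_pos: [0.6414, -0.0799, 0.2944]
tool_rot: [-179.9, 0.0, 79.2]
force: [-0.7, 0.2, -4.5]
grip_width: 0.0551
grasp_force: 29.5
```

Run:
```python
from h import *
import pickle
go([.6415,-.0815,.255],79)
c=cam('wrist');pickle.dump(c,open('w4.pkl','wb'))
a=cv2.resize(c['image'][60:384,130:430],(750,600)[::1] if 0 else (556,600),interpolation=cv2.INTER_CUBIC)
cv2.imwrite('pics/w4.png',a[...,::-1])
# w3 reconstruction
Rt=Ro.from_euler('xyz',[-179.85,.23,78.69],degrees=True).as_matrix()
A=np.array([[0,-.953,-.303],[1,0,0],[0,-.303,.953]]);p=np.array([.6413,-.0878,.3425])
o=p+Rt@[.0837,.001,.02];R=(Rt@A).T
k=dict(R=R,t=-R@o,camera_matrix=c['camera_matrix'])
s=512/600
l=ray(k,302*s,150*s,.082);r=ray(k,302*s,283*s,.082);print(l,r,(l+r)/2)
```

```text
at [ 0.6414 -0.0799  0.2944] [-179.87    0.     79.25] t 9.22 F [-0.7  0.2 -4.5] w 0.0551
tool mm [-1.6  0.5 39.4] roll 0.25
[ 0.64951816 -0.03418142  0.082     ] [ 0.6309642  -0.12524732  0.082     ] [ 0.64024118 -0.07971437  0.082     ]
```

View pics/w4.png

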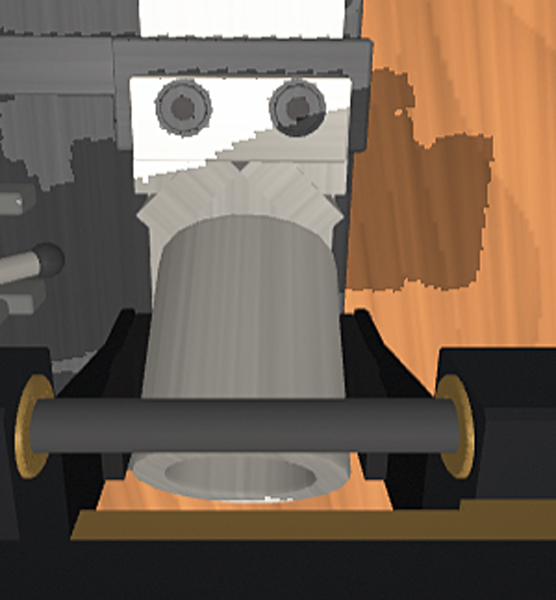

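The picture shows the bush tilted in the grip, with its bottom swung towards the left jaw. Its top ring is at rows 450–500 and its lower edge at row 215. I'll work out the tilt and the offset.

Run:
```python
from h import *
import pickle
c=pickle.load(open('w4.pkl','rb'))
A=np.array([[0,-.953,-.303],[1,0,0],[0,-.303,.953]])
def pt(X): # tool-frame mm -> px full
    v=A.T@((np.array(X)-[83.7,1,20])); p=c['camera_matrix']@v; return p[:2]/p[2]
def bush(x,tilt,z0=164,h=17.5,view=None):
    # axis pivot at (x,0,z0), h = mm from pivot to bush centre (down); tilt: bottom toward +tool x
    t=np.radians(tilt);ax=np.array([np.sin(t),0,np.cos(t)]);n=np.array([np.cos(t),0,-np.sin(t)])
    C=np.array([x,0,z0])+ax*h; out=[]
    for e in(-32.5,32.5):
        P=np.array([pt(C+ax*e+28*(n*np.cos(a)+np.array([0,1,0])*np.sin(a))) for a in np.linspace(0,6.28,60)])
        out+=[P[:,1].min(),P[:,1].max(),np.ptp(P[:,0])]
    return np.round(out,0)
print('w3 meas: top rows 222-324 w117, bottom front row 181')
print('w4 meas: top rows ~302-330 w119, bottom front row 176')
for x in(-10,-5,0,5,10):
  for t in(-10,0,15,30,45): print(x,t,bush(x,t))
```

```text
w3 meas: top rows 222-324 w117, bottom front row 181
w4 meas: top rows ~302-330 w119, bottom front row 176
-10 -10 [233. 347. 119. 207. 288.  84.]
-10 0 [243. 344. 119. 196. 273.  84.]
-10 15 [260. 338. 118. 182. 251.  87.]
-10 30 [280. 328. 117. 172. 230.  91.]
-10 45 [301. 316. 115. 167. 211.  96.]
-5 -10 [223. 338. 121. 200. 281.  84.]
-5 0 [232. 336. 120. 188. 266.  85.]
-5 15 [250. 330. 119. 174. 244.  88.]
-5 30 [270. 320. 118. 163. 223.  92.]
-5 45 [290. 308. 116. 157. 204.  97.]
0 -10 [213. 330. 122. 192. 275.  85.]
0 0 [222. 328. 122. 181. 260.  86.]
0 15 [239. 322. 121. 165. 238.  88.]
0 30 [259. 312. 119. 154. 217.  92.]
0 45 [280. 301. 117. 148. 197.  98.]
5 -10 [202. 321. 123. 185. 268.  85.]
5 0 [211. 319. 123. 173. 253.  86.]
5 15 [228. 314. 122. 157. 231.  89.]
5 30 [248. 305. 120. 145. 210.  93.]
5 45 [269. 293. 118. 137. 190.  99.]
10 -10 [192. 312. 124. 178. 262.  86.]
10 0 [200. 311. 124. 165. 247.  87.]
10 15 [217. 305. 123. 149. 224.  90.]
10 30 [237. 297. 122. 135. 203.  94.]
10 45 [258. 285. 120. 127. 182.  99.]
```

The tilt is about 40°, with the bush 14 mm off along the pads. The cause was the descent: the arm had not settled when I corrected, so I went 6 mm too far. To fix it, I'll set the bush's lower edge on free bench left of the clamp and drag along +tool x to roll it upright. Then I'll release and regrasp.

>>> step_arm(steps=[0.3,0,0,-30,0,0.3,0,0,-25,0,0.3,33,-13,0,0,0.3,33,-13,0,0,0.3,33,-13,0,0,0.3,33,-13,0,0,0.3,33,-13,0,0,0.3,33,-13,0,0,0.3,0,0,40,0,0.3,0,0,40,0,0.3,0,0,30,0,0.3,0,0,0,0])

```text
time_s: 10.78
tool_pos: [0.6008, 0.1283, 0.2375]
tool_rot: [-179.6, 0.1, 79.2]
force: [1.1, 0.6, -3.7]
grip_width: 0.055
grasp_force: 29.4
```

>>> step_arm(steps=[0.3,0,0,0,0,0.3,0,0,0,0])

```text
time_s: 11.02
tool_pos: [0.6031, 0.1291, 0.2426]
tool_rot: [179.8, -0.1, 79.2]
force: [0.3, -0.0, -4.3]
grip_width: 0.0551
grasp_force: 29.5
```

>>> step_arm(steps=[0.3,0,0,12,0,0.3,0,0,6,0,0.3,0,0,3,0,0.3,0,0,0,0,0.3,0,0,0,0], grip_force=18)

```text
time_s: 11.65
tool_pos: [0.6024, 0.1288, 0.2199]
tool_rot: [180.0, -0.0, 79.2]
force: [1.3, -0.4, -5.1]
grip_width: 0.0546
grasp_force: 17.7
```

>>> step_arm(steps=[0.3,0,0,2,0,0.3,0,0,2,0,0.3,0,0,0,0,0.3,0,0,0,0])

```text
time_s: 12.15
tool_pos: [0.6023, 0.1287, 0.2157]
tool_rot: [-180.0, 0.0, 79.2]
force: [0.2, 0.1, -4.4]
grip_width: 0.0552
grasp_force: 17.7
```

>>> step_arm(steps=[0.3,0,0,2,0,0.3,0,0,2,0,0.3,0,0,0,0,0.3,0,0,0,0])

```text
time_s: 12.65
tool_pos: [0.6029, 0.1295, 0.2137]
tool_rot: [179.9, -0.0, 79.2]
force: [-2.1, 0.4, 5.8]
grip_width: 0.0547
grasp_force: 17.8
```

Run:
```python
from h import *
c=cam('wrist');im=c['image']
go([0,0,0])
g=cv2.cvtColor(im,cv2.COLOR_RGB2HSV)
# grey column profile down the tool centre line
for r in range(140,340,6): print(r,g[r,250].tolist(),end=' ')
cv2.imwrite('pics/w5.png',cv2.resize(im[60:384,130:430],(556,600))[...,::-1])
```

```text
at [0.6029 0.1295 0.2137] [ 1.7988e+02 -4.0000e-02  7.9220e+01] t 12.7 F [-2.   0.9  5.4] w 0.0551
tool mm [-240.1 -568.5  212.3] roll None
140 [14, 144, 239] 146 [14, 144, 241] 152 [15, 141, 251] 158 [13, 147, 167] 164 [13, 149, 169] 170 [13, 147, 168] 176 [12, 141, 164] 182 [20, 20, 153] 188 [16, 18, 154] 194 [19, 23, 156] 200 [16, 18, 157] 206 [21, 21, 159] 212 [18, 21, 161] 218 [19, 18, 160] 224 [23, 20, 162] 230 [22, 17, 161] 236 [18, 20, 162] 242 [20, 19, 161] 248 [19, 18, 160] 254 [18, 19, 160] 260 [18, 21, 159] 266 [18, 21, 159] 272 [21, 21, 159] 278 [0, 0, 63] 284 [0, 3, 78] 290 [45, 6, 88] 296 [15, 6, 92] 302 [0, 6, 85] 308 [22, 18, 159] 314 [21, 21, 160] 320 [18, 19, 160] 326 [23, 19, 165] 332 [20, 13, 115] 338 [19, 145, 118]
```

View pics/w5.png

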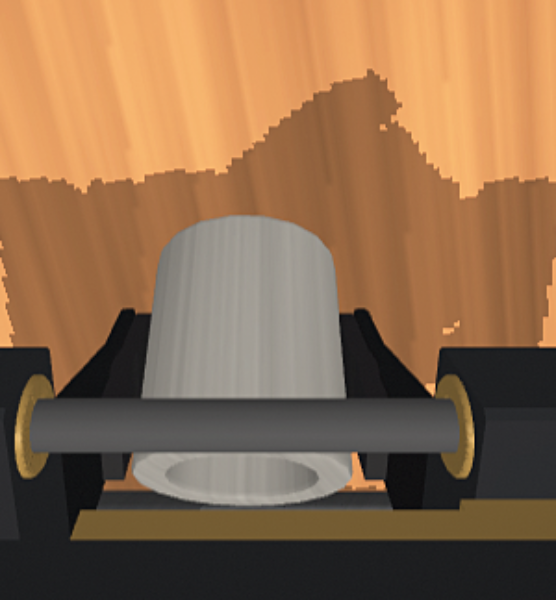

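The bush's lower edge now rests on the bench (ring at rows 450–505, tilt about 35°). Next I drag +x along the arc.

>>> step_arm(steps=[0.3,4,0,0.5,0,0.3,4,0,0.5,0,0.3,4,0,1,0,0.3,4,0,1,0,0.3,4,0,1.5,0,0.3,4,0,1.5,0,0.3,0,0,0,0])

```text
time_s: 13.58
tool_pos: [0.6067, 0.1531, 0.2055]
tool_rot: [-180.0, -0.0, 79.3]
force: [4.2, -0.7, 3.1]
grip_width: 0.054
grasp_force: 18.0
```

Run:
```python
from h import *
c=cam('wrist');im=c['image']
go([0,0,0])
g=cv2.cvtColor(im,cv2.COLOR_RGB2HSV)
v=((g[140:340,250,1]<50)&(g[140:340,250,2]>100)).astype(int);d=np.diff(v);print([(140+i,int(d[i])) for i in np.nonzero(d)[0]])
```

```text
at [0.6067 0.1531 0.2055] [-1.7998e+02 -6.0000e-02  7.9240e+01] t 13.62 F [3.6 0.4 3.2] w 0.0543
tool mm [-263.8 -567.4  205.4] roll None
[(np.int64(192), 1), (np.int64(274), -1), (np.int64(303), 1), (np.int64(334), -1)]
```

Run:
```python
from h import *
c=cam('wrist')
A=np.array([[0,-.953,-.303],[1,0,0],[0,-.303,.953]])
def pt(X):
    v=A.T@((np.array(X)-[83.7,1,20])); p=c['camera_matrix']@v; return p[:2]/p[2]
print('meas bottomfront 193, top max 334')
for x in(-20,-17,-14,-10):
  for t in(0,5,10,15,20,30):
    for L in (41,):
      a=np.radians(t);ax=np.array([np.sin(a),0,np.cos(a)]);n=np.array([np.cos(a),0,-np.sin(a)]);B=np.array([x,0,164])+ax*L
      print(x,t,'bf',pt(B+28*n)[1].round(),'top',pt(B-65*ax-28*n)[1].round(),pt(B-65*ax+28*n)[1].round(),'h',round(L*np.cos(a)+28*np.sin(a),1))
```

```text
meas bottomfront 193, top max 334
-20 0 bf 216.0 top 376.0 274.0 h 41.0
-20 5 bf 212.0 top 374.0 281.0 h 43.3
-20 10 bf 209.0 top 373.0 289.0 h 45.2
-20 15 bf 206.0 top 370.0 297.0 h 46.8
-20 20 bf 204.0 top 367.0 305.0 h 48.1
-20 30 bf 201.0 top 360.0 322.0 h 49.5
-17 0 bf 211.0 top 371.0 267.0 h 41.0
-17 5 bf 207.0 top 370.0 275.0 h 43.3
-17 10 bf 204.0 top 368.0 283.0 h 45.2
-17 15 bf 201.0 top 365.0 291.0 h 46.8
-17 20 bf 199.0 top 363.0 299.0 h 48.1
-17 30 bf 196.0 top 356.0 316.0 h 49.5
-14 0 bf 207.0 top 366.0 261.0 h 41.0
-14 5 bf 203.0 top 365.0 269.0 h 43.3
-14 10 bf 199.0 top 363.0 277.0 h 45.2
-14 15 bf 196.0 top 361.0 285.0 h 46.8
-14 20 bf 194.0 top 358.0 293.0 h 48.1
-14 30 bf 190.0 top 351.0 309.0 h 49.5
-10 0 bf 201.0 top 359.0 253.0 h 41.0
-10 5 bf 197.0 top 358.0 260.0 h 43.3
-10 10 bf 193.0 top 357.0 268.0 h 45.2
-10 15 bf 190.0 top 354.0 276.0 h 46.8
-10 20 bf 187.0 top 352.0 285.0 h 48.1
-10 30 bf 183.0 top 345.0 301.0 h 49.5
```

>>> step_arm(steps=[0.3,3,0,1,0,0.3,0,0,0,0,1,0,0,0,0,1,0,0,0,0,1,0,0,0,0,1,0,0,0,0,1,0,0,0,0])

```text
time_s: 14.55
tool_pos: [0.6073, 0.1553, 0.2046]
tool_rot: [-180.0, 0.0, 79.2]
force: [-0.8, 0.1, 0.6]
grip_width: 0.0864
grasp_force: 0.0
```

>>> step_arm(steps=[1,0,0,-40,0,1,0,0,-50,0,1,0,0,-50,0,1,0,0,-50,0,1,-30,0,0,0,1,-30,0,0,0,1,0,0,0,0,1,0,0,0,0])

```text
time_s: 15.55
tool_pos: [0.596, 0.097, 0.3948]
tool_rot: [-180.0, -0.0, 79.2]
force: [-0.0, 0.8, -0.8]
grip_width: 0.0871
grasp_force: 0.0
```

Run:
```python
from h import *
c=cam('wrist');im=c['image'];hs=cv2.cvtColor(im,cv2.COLOR_RGB2HSV)
m=((hs[...,1]<60)&(hs[...,2]>100)).astype(np.uint8)
cs,hi=cv2.findContours(m,cv2.RETR_CCOMP,cv2.CHAIN_APPROX_NONE)
for i,k in enumerate(cs):
    if len(k)>=60:
        e=cv2.fitEllipse(k);X=ray(c,*e[0],.065);print(np.round(e[0],1),np.round(e[1],1),cv2.boundingRect(k),X.round(4),hi[0,i,3])
go([.6,.15,.2])
cv2.imwrite('pics/w6.png',im[...,::-1])
```

```text
[282.6 316.9] [10.8 27. ] (277, 305, 14, 26) [ 0.5896 -0.0735  0.065 ] -1
[263.5 319.1] [22.2 28.2] (248, 305, 28, 26) [ 0.5673 -0.0724  0.065 ] -1
[321.9 318. ] [34.2 68.3] (291, 304, 68, 32) [ 0.634  -0.0836  0.065 ] -1
[223.7 326.2] [31.5 61.8] (190, 304, 66, 40) [ 0.5199 -0.0736  0.065 ] -1
[222.8 267. ] [12.4 25.1] (207, 261, 28, 13) [0.5363 0.0032 0.065 ] -1
[317.9 259.7] [33.1 53.6] (291, 243, 53, 33) [ 0.6396 -0.0073  0.065 ] -1
[326.4 246.8] [ 3.9 37.4] (308, 245, 31, 5) [0.6507 0.0064 0.065 ] 68
[266.2 257.2] [34.6 53.1] (240, 242, 50, 33) [0.5851 0.0062 0.065 ] -1
[501.  229.9] [20.3 25.7] (491, 218, 21, 24) [ 0.8337 -0.0082  0.065 ] -1
[488.6 226.7] [19.  60.9] (468, 214, 44, 27) [ 0.8208 -0.002   0.065 ] -1
[326.3 225.1] [21.8 80.5] (295, 211, 70, 26) [0.6538 0.0315 0.065 ] -1
[453.5 215.9] [27.2 27.7] (461, 209, 51, 28) [0.7847 0.0172 0.065 ] -1
[302.4 213.3] [ 18.6 132.2] (241, 203, 125, 21) [0.6312 0.0494 0.065 ] -1
[502.6 163.7] [19.4 32.8] (494, 149, 18, 30) [0.8328 0.0644 0.065 ] -1
[483.8 161.8] [25.3 61. ] (464, 145, 48, 35) [0.8146 0.0699 0.065 ] -1
[260.7 113.9
[... 184 characters left out ...]
566 0.065 ] -1
[473.6  89.4] [32.8 44.3] (459, 69, 31, 42) [0.8041 0.1411 0.065 ] -1
[504.3  86.1] [15.  48.9] (497, 65, 15, 41) [0.8318 0.1388 0.065 ] -1
[79.7 60.9] [14.2 21.7] (70, 51, 17, 21) [0.4568 0.2319 0.065 ] -1
[422.5  61.6] [ 7.3 26.6] (414, 49, 16, 26) [0.7589 0.1739 0.065 ] -1
[403.   51.2] [25.2 30. ] (387, 34, 33, 35) [0.7421 0.1859 0.065 ] -1
[83.3 50.1] [74.1 89.1] (44, 8, 80, 85) [0.4631 0.2398 0.065 ] -1
[83.5 51.4] [40.8 48.3] (62, 28, 44, 47) [0.4629 0.2388 0.065 ] 288
[448.7  10.8] [25.6 36.6] (432, 0, 37, 27) [0.7825 0.2108 0.065 ] -1
at [0.596  0.0976 0.3948] [-1.7999e+02 -5.0000e-02  7.9290e+01] t 15.6 F [-0.1  0.  -0. ] w 0.087
tool mm [ 52.1  -5.7 194.8] roll None
```

View pics/w6.png

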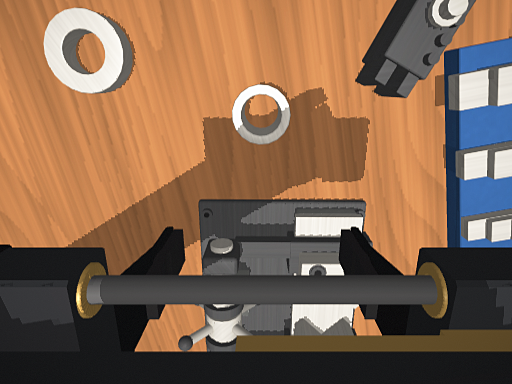

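The bush stands upright again at px (261,113), which is (0.608, 0.1565). I'll regrasp it with more force and recompute the seat from the settled view.

>>> step_arm(steps=[1,30,0.5,0,0,1,30,0.5,0,0,1,0,0,45,0,1,0,0,45,0,1,0,0,45,0,1,0,0,30,0,1,0,0,16,0,1,0,0,0,0,1,0,0,0,0,1,0,0,0,0], grip_force=50)

```text
time_s: 16.85
tool_pos: [0.609, 0.1554, 0.2153]
tool_rot: [179.9, -0.0, 79.2]
force: [-0.1, 0.6, 0.4]
grip_width: 0.0872
grasp_force: 0.0
```

>>> step_arm(steps=[0.3,0,0,0,0,0.3,0,0,0,0,0.3,0,0,0,0,0.3,0,0,0,0,0.3,0,0,0,0,0.3,0,0,0,0])

```text
time_s: 17.6
tool_pos: [0.608, 0.1552, 0.2136]
tool_rot: [-179.9, 0.0, 79.2]
force: [-3.2, 0.8, 2.1]
grip_width: 0.0542
grasp_force: 49.9
```

Run:
```python
from h import *
import pickle
c=pickle.load(open('w4.pkl','rb'))
uy=np.array([.1917,.9815,0])
a=ray(c,130+241*.5396,60+165*.54,.082);print('w4 apexL',a.round(4),(a-uy*.047).round(4))
s=[ray(c,130+u*.5396,60+v*.54,.078) for u,v in((183,107),(298,107))];print('screws',((s[0]+s[1])/2-uy*.0686).round(4))
go([.6405,-.0810,.35],79)
```

```text
w4 apexL [ 0.6501 -0.0327  0.082 ] [ 0.6411 -0.0788  0.082 ]
screws [ 0.6402 -0.0821  0.078 ]
at [0.608  0.1552 0.2136] [-1.7993e+02  3.0000e-02  7.9210e+01] t 17.6 F [-3.2  0.8  2.1] w 0.0542
tool mm [-226.    76.  -136.4] roll 0.21
```

>>> step_arm(steps=[0.3,0,0,-35,0,0.3,0,0,-45,0,0.3,0,0,-45,0,0.3,-38,12.7,0,0,0.3,-38,12.7,0,0,0.3,-38,12.7,0,0,0.3,-38,12.7,0,0,0.3,-37,12.6,0,0,0.3,-37,12.6,0,0,0.3,0,0,0,0.2,0.3,0,0,0,0,0.3,0,0,0,0])

```text
time_s: 19.1
tool_pos: [0.6406, -0.0795, 0.3383]
tool_rot: [-180.0, -0.0, 79.1]
force: [-0.3, 0.4, -4.3]
grip_width: 0.0543
grasp_force: 49.9
```

>>> step_arm(steps=[0.3,0,0,0,0,0.3,0,0,0,0])

```text
time_s: 19.35
tool_pos: [0.6407, -0.0805, 0.3388]
tool_rot: [180.0, 0.0, 79.1]
force: [0.2, 0.1, -4.2]
grip_width: 0.0544
grasp_force: 49.9
```

Run:
```python
from h import *
import pickle
go([.6407,-.0810,.254],79)
c=cam('wrist');pickle.dump(c,open('w7.pkl','wb'));im=c['image'];g=cv2.cvtColor(im,cv2.COLOR_RGB2HSV)
cv2.imwrite('pics/w7.png',cv2.resize(im[60:384,130:430],(556,600),interpolation=cv2.INTER_CUBIC)[...,::-1])
```

```text
at [ 0.6407 -0.0805  0.3388] [1.7999e+02 1.0000e-02 7.9070e+01] t 19.35 F [ 0.2  0.1 -4.2] w 0.0544
tool mm [-0.5  0.1 84.8] roll 0.07
```

>>> step_arm(steps=[0.3,-1.5,0,0,0,0.3,0,0,20,0,0.3,0,0,20,0,0.3,0,0,10,0,0.3,0,0,0,0,0.3,0,0,0,0])

```text
time_s: 20.15
tool_pos: [0.6407, -0.0826, 0.2892]
tool_rot: [179.9, -0.0, 79.0]
force: [-0.7, -0.3, -4.4]
grip_width: 0.0544
grasp_force: 49.9
```

>>> step_arm(steps=[0.3,0,0,6,0,0.3,0,0,6,0,0.3,0,0,0,0,0.3,0,0,0,0])

```text
time_s: 20.65
tool_pos: [0.6404, -0.0826, 0.2767]
tool_rot: [180.0, 0.0, 79.0]
force: [0.1, 1.0, -4.7]
grip_width: 0.0544
grasp_force: 49.9
```

>>> step_arm(steps=[0.3,0,0,8,0,0.3,0,0,8,0,0.3,0,0,4,0,0.3,0,0,0,0,0.3,0,0,0,0])

```text
time_s: 21.28
tool_pos: [0.6405, -0.0826, 0.2569]
tool_rot: [180.0, -0.0, 79.0]
force: [-1.4, 0.4, -4.4]
grip_width: 0.0541
grasp_force: 49.9
```

>>> step_arm(steps=[0.3,0,0,2,0,0.3,0,0,1.5,0,0.3,0,0,0,0])

```text
time_s: 21.65
tool_pos: [0.6405, -0.0826, 0.2537]
tool_rot: [180.0, 0.0, 79.0]
force: [0.0, -0.1, -0.5]
grip_width: 0.0544
grasp_force: 49.9
```

The bed is taking the bush's weight: the force is back to about 0. Releasing and lifting clear.

>>> step_arm(steps=[0.8,0,0,0,0,0.8,0,0,0,0,0.8,0,0,0,0,0.8,0,0,0,0,0.8,0,0,-20,0,0.8,0,0,-40,0,0.8,0,0,-40,0,0,-50,-25,-30,0,0,-50,-25,-20,0,0,0,-20,0,0,0,0,0,0,0,0,0,0,0,0])

```text
time_s: 23.15
tool_pos: [0.5537, -0.1659, 0.4036]
tool_rot: [179.9, 0.0, 79.1]
force: [0.5, -0.3, -0.2]
grip_width: 0.0279
grasp_force: 0.0
```

Run:
```python
from h import *
import pickle
go([.6407-.187*.9816,-.081+.187*.1908,.33],79)
c=cam('wrist');pickle.dump(c,open('w8.pkl','wb'));im=c['image'];hs=cv2.cvtColor(im,cv2.COLOR_RGB2HSV)
# predicted bush top circle
P=np.array([proj(c,[.6407+.028*np.cos(a),-.081+.028*np.sin(a),.105]) for a in np.linspace(0,6.28,40)]);print('pred top ring',P.min(0),P.max(0))
cv2.imwrite('pics/w8.png',cv2.resize(im,(768,576),interpolation=cv2.INTER_CUBIC)[...,::-1])
```

```text
at [ 0.5537 -0.1659  0.4036] [179.92   0.    79.09] t 23.15 F [ 0.5 -0.3 -0.2] w 0.0279
tool mm [ 100.1 -117.8   73.4] roll 0.09
pred top ring [310.60087093  28.18475033] [379.75436554 102.05620638]
```

View pics/w8.png

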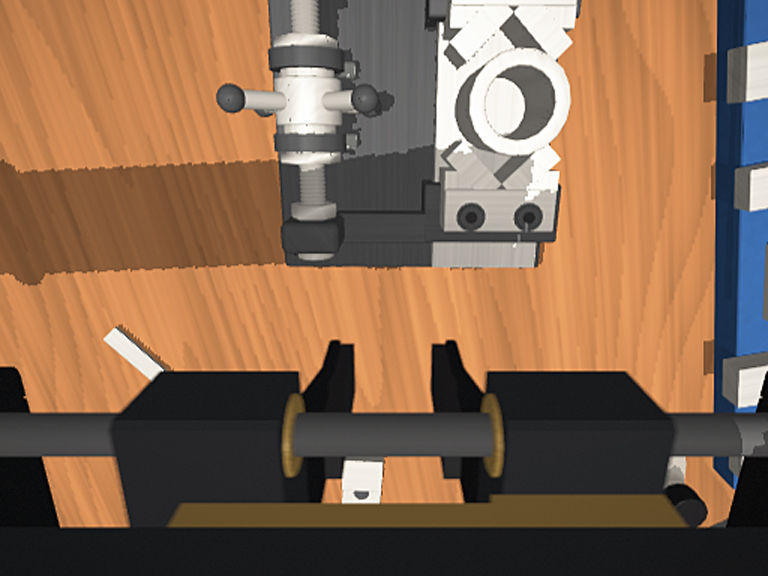

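The bush stands upright between the jaws, with its ring at px 468–570 × 47–155, as predicted. The tommy balls are at (230,98) and (365,99). Next I refine the sleeve angle and plan the pushes.

```bash
cat >> h.py <<'E'
O=np.array([.6409,-.0815]);UX=np.array([.9816,-.1908]);UY=np.array([.1908,.9816])
def clampxy():
    p,R,o=tool();d=p[:2]-O;return 1000*np.array([d@UX+.118,d@UY,p[2]-.182-.072]),o  # tip rel. sleeve axis mm: x,y,z
E
python3 - <<'E'
from h import *
import pickle
c=pickle.load(open('w8.pkl','rb'))
for th in range(30,66,5):
    e=[]
    for t in(th,th-90):
        a=np.radians(t);e.append(proj(c,np.r_[O+UX*(-.118+.0505*np.sin(a)),.072+.0505*np.cos(a)])*1.5)
    print(th,np.round(e,0).tolist())
print(proj(c,np.r_[O-UX*.118,.092])*1.5)
print(clampxy()[0].round(1))
for ph in range(-45,70,15):
    a=np.radians(ph); q=50.5*np.array([np.sin(a),np.cos(a)])+[-7.5,-10] if ph<=0 else 40*np.array([np.sin(a),np.cos(a)])+5*np.array([-np.cos(a),np.sin(a)])
    print(ph,q.round(1))
E
```

```text
30 [[345.0, 99.0], [224.0, 101.0]]
35 [[352.0, 99.0], [226.0, 100.0]]
40 [[359.0, 99.0], [228.0, 100.0]]
45 [[366.0, 100.0], [232.0, 99.0]]
50 [[371.0, 100.0], [236.0, 99.0]]
55 [[377.0, 100.0], [242.0, 99.0]]
60 [[381.0, 101.0], [247.0, 98.0]]
65 [[385.0, 101.0], [254.0, 98.0]]
[303.95118218 101.32713331]
[ 48.6 -99.5 149.2]
-45 [-43.2  25.7]
-30 [-32.8  33.7]
-15 [-20.6  38.8]
0 [-7.5 40.5]
15 [ 5.5 39.9]
30 [15.7 37.1]
45 [24.7 31.8]
60 [32.1 24.3]
```

>>> step_arm(steps=[0,25,-30,0,0,0,25,-30,0,0,0,25,-30,0,0,0,24.5,-30,0,0,0,0,0,45,0,0,0,0,45,0,0,0,0,33,0,0,0,0,0,0,0,0,0,0,0])

```text
time_s: 24.32
tool_pos: [0.4553, -0.0457, 0.281]
tool_rot: [179.9, -0.0, 79.1]
force: [0.4, -0.2, 0.8]
grip_width: 0.0003
grasp_force: 0.0
```

Run:
```python
from h import *
t,o=clampxy();print(t.round(1),o['tool_rot'].round(1),o['grip_width'],o['force'].round(1))
```

```text
[-71.   -0.3  27. ] [179.9  -0.   79.1] 0.000271985493024953 [ 0.4 -0.2  0.8]
```

>>> step_arm(steps=[0,0,5,0,0,0,0,5,0,0,0,0,4,0,0,0,0,0,0,0])

```text
time_s: 24.82
tool_pos: [0.4684, -0.049, 0.28]
tool_rot: [180.0, -0.0, 79.0]
force: [-0.0, 0.6, 0.5]
grip_width: 0.0004
grasp_force: 0.0
```

>>> step_arm(steps=[0,0,3,0,0,0,0,3,0,0,0,0,0,0,0])

```text
time_s: 25.2
tool_pos: [0.473, -0.0498, 0.2793]
tool_rot: [-179.7, 0.0, 79.0]
force: [-6.1, 1.0, 3.7]
grip_width: 0.0006
grasp_force: 2.6
```

>>> step_arm(steps=[0,0,4,-4.5,0,0,0,6,-4.5,0,0,0,6,-2.5,0,0,0,6,-2.5,0,0,0,6.5,-0.8,0,0,0,6.5,-0.8,0,0,0,6.5,0.2,0,0,0,6.5,0.2,0,0,0,0,0,0])

```text
time_s: 26.32
tool_pos: [0.5217, -0.0594, 0.2948]
tool_rot: [179.9, -0.0, 79.0]
force: [-1.2, -0.4, -0.2]
grip_width: 0.0004
grasp_force: 0.3
```

Run:
```python
from h import *
t,o=clampxy();print(t.round(1),o['tool_rot'].round(1),o['force'].round(1))
c=cam('wrist');cv2.imwrite('pics/w9.png',c['image'][...,::-1])
for n in('top',):
    k=cam(n);cv2.imwrite('pics/t9.png',k['image'][...,::-1])
```

```text
[-3.2 -1.1 40.8] [179.9  -0.   79. ] [-1.2 -0.4 -0.2]
```

>>> step_arm(steps=[0,0,5,1.5,0,0,0,5,1.5,0,0,0,4.5,2.6,0,0,0,4.5,2.6,0,0,0,3.7,3.7,0,0,0,3.7,3.7,0,0,0,0,0,0])

```text
time_s: 27.3
tool_pos: [0.5474, -0.0644, 0.279]
tool_rot: [180.0, -0.0, 79.0]
force: [-0.7, -0.9, 1.1]
grip_width: 0.0005
grasp_force: 0.5
```

Run:
```python
from h import *
t,o=clampxy();print(t.round(1),o['tool_rot'].round(1),o['force'].round(1))
```

```text
[22.9 -1.1 25. ] [180.  -0.  79.] [-0.7 -0.9  1.1]
```

>>> step_arm(steps=[0,0,0,-30,0,0,0,0,-30,0,0,0,-30,0,0,0,0,-30,0,0,0,0,-23,0,0,0,0,0,30,0,0,0,0,20,0,0,0,0,0,0,0,0,0,0,0])

```text
time_s: 28.42
tool_pos: [0.4661, -0.0484, 0.2902]
tool_rot: [179.9, -0.0, 79.0]
force: [0.2, 1.0, -0.2]
grip_width: 0.0005
grasp_force: 0.0
```

>>> step_arm(steps=[0,0,4,0,0,0,0,4,0,0,0,0,4,0,0,0,0,0,0,0])

```text
time_s: 28.92
tool_pos: [0.4776, -0.0508, 0.2895]
tool_rot: [180.0, -0.0, 79.0]
force: [1.0, -0.7, 0.3]
grip_width: 0.0006
grasp_force: 0.0
```

>>> step_arm(steps=[0,0,3,0,0,0,0,3,0,0,0,0,0,0,0])

```text
time_s: 29.3
tool_pos: [0.4826, -0.0517, 0.2891]
tool_rot: [-179.8, 0.0, 79.0]
force: [-5.2, -0.2, 1.8]
grip_width: 0.0005
grasp_force: 2.2
```

Run:
```python
from h import *
t,o=clampxy();print(t.round(1),o['tool_rot'].round(1),o['force'].round(1))
```

```text
[-43.1  -1.   35.1] [-179.8    0.    79. ] [-5.2 -0.2  1.8]
```

Contact came exactly where expected, with the next bar at -30°. The sleeve is at about 4.19 rad. Second stroke.

>>> step_arm(steps=[0,0,6,-2.5,0,0,0,6,-2.5,0,0,0,6.5,-0.8,0,0,0,6.5,-0.8,0,0,0,6.5,0.2,0,0,0,6.5,0.2,0,0,0,5,1.5,0,0,0,5,1.5,0,0,0,4.5,2.6,0,0,0,4.5,2.6,0,0,0,3.7,3.7,0,0,0,3.7,3.7,0])

```text
time_s: 30.8
tool_pos: [0.5468, -0.0642, 0.28]
tool_rot: [180.0, 0.0, 79.0]
force: [-3.7, 0.4, 3.8]
grip_width: 0.0001
grasp_force: 2.4
```

>>> step_arm(steps=[0,0,0,0,0])

```text
time_s: 30.92
tool_pos: [0.5469, -0.0643, 0.2798]
tool_rot: [179.9, -0.0, 79.0]
force: [-0.3, 0.5, 1.2]
grip_width: 0.0005
grasp_force: 0.7
```

Run:
```python
from h import *
t,o=clampxy();print(t.round(1),o['tool_rot'].round(1),o['force'].round(1))
```

```text
[22.4 -1.1 25.8] [179.9  -0.   79. ] [-0.3  0.5  1.2]
```

Now the third stroke: retreat, go behind the next bar, and push.

>>> step_arm(steps=[0,0,0,-30,0,0,0,0,-30,0,0,0,-30,0,0,0,0,-30,0,0,0,0,-18,0,0,0,0,0,30,0,0,0,0,20,0,0,0,0,0,0,0,1,0,0,0])

```text
time_s: 32.05
tool_pos: [0.4705, -0.0483, 0.2907]
tool_rot: [179.9, -0.0, 79.0]
force: [-0.1, 0.6, -0.0]
grip_width: 0.0005
grasp_force: 0.0
```

>>> step_arm(steps=[0,0,4,0,0,0,0,4,0,0,0,0,4,0,0,0,0,0,0,0])

```text
time_s: 32.55
tool_pos: [0.4816, -0.0505, 0.2898]
tool_rot: [-179.9, 0.0, 79.0]
force: [-3.3, 0.8, 1.9]
grip_width: 0.0006
grasp_force: 1.5
```

Run:
```python
from h import *
t,o=clampxy();print(t.round(1),o['tool_rot'].round(1),o['force'].round(1))
```

```text
[-44.3   0.   35.8] [-179.9    0.    79. ] [-3.3  0.8  1.9]
```

>>> step_arm(steps=[0,0,6,-2.5,0,0,0,6,-2.5,0,0,0,6.5,-0.8,0,0,0,4,-0.5,0])

```text
time_s: 33.05
tool_pos: [0.5034, -0.0546, 0.2961]
tool_rot: [-179.8, 0.0, 79.0]
force: [-6.0, 2.3, 3.9]
grip_width: 0.0006
grasp_force: 3.0
```

>>> step_arm(steps=[0,0,3,-0.2,0,0,0,2,0,0])

```text
time_s: 33.3
tool_pos: [0.5079, -0.0554, 0.2962]
tool_rot: [-179.8, 0.0, 79.0]
force: [-8.1, 1.7, 4.6]
grip_width: 0.0004
grasp_force: 3.8
```

>>> step_arm(steps=[0,0,2,0,0,0,0,2,0,0])

```text
time_s: 33.55
tool_pos: [0.5113, -0.056, 0.2961]
tool_rot: [-179.7, 0.0, 79.0]
force: [-9.1, 2.6, 6.5]
grip_width: 0.0007
grasp_force: 4.8
```

Run:
```python
from h import *
t,o=clampxy();print(t.round(1),o['tool_rot'].round(1),o['force'].round(1))
```

```text
[-14.1   0.3  42.1] [-179.7    0.    79. ] [-9.1  2.6  6.5]
```

>>> step_arm(steps=[0,0,2,0,0,0,0,2,0,0,0,0,2,0,0])

```text
time_s: 33.92
tool_pos: [0.5166, -0.0569, 0.296]
tool_rot: [-179.5, 0.1, 79.0]
force: [-12.2, 3.7, 9.5]
grip_width: 0.0002
grasp_force: 6.5
```

>>> step_arm(steps=[0,0,2,0,0,0,0,2,0,0,0,0,0,0,0])

```text
time_s: 34.3
tool_pos: [0.5201, -0.0576, 0.2959]
tool_rot: [-179.4, 0.1, 79.0]
force: [-13.6, 3.1, 10.5]
grip_width: 0.0005
grasp_force: 7.1
```

>>> step_arm(steps=[0,0,2,0,0,0,0,2,0,0,0,0,2,0,0])

```text
time_s: 34.67
tool_pos: [0.5248, -0.0584, 0.2954]
tool_rot: [-179.2, 0.1, 79.0]
force: [-19.2, 4.0, 13.1]
grip_width: 0.0004
grasp_force: 9.8
```

>>> step_arm(steps=[0,0,2,0,0,0,0,2,0,0,0,0,0,0,0])

```text
time_s: 35.05
tool_pos: [0.528, -0.0589, 0.295]
tool_rot: [-179.0, 0.1, 79.0]
force: [-19.8, 2.9, 13.5]
grip_width: 0.0003
grasp_force: 10.5
```

Run:
```python
from h import *
t,o=clampxy();print(t.round(1),o['tool_rot'].round(1),o['force'].round(1))
```

```text
[ 2.9  0.6 41. ] [-1.79e+02  1.00e-01  7.90e+01] [-19.8   2.9  13.5]
```

>>> step_arm(steps=[0,0,2,0.5,0,0,0,2,0.5,0,0,0,1,0,0])

```text
time_s: 35.42
tool_pos: [0.5319, -0.0595, 0.2938]
tool_rot: [-178.8, 0.2, 79.1]
force: [-25.1, 4.8, 15.6]
grip_width: 0.0004
grasp_force: 13.3
```

>>> step_arm(steps=[0,0,-4,-1,0,0,0,-10,0,0,0,0,0,-30,0,0,0,0,-40,0,0,-40,-20,-40,0,0,-50,-20,0,0,0,0,0,0,0,0,0,0,0,0])

```text
time_s: 36.42
tool_pos: [0.4674, -0.1392, 0.4066]
tool_rot: [179.9, -0.0, 79.0]
force: [0.5, 0.3, -0.4]
grip_width: 0.0003
grasp_force: 0.0
```

Run:
```python
from h import *
import pickle
t,o=clampxy();print(t.round(1),o['time_s'],o['force'].round(1))
c=cam('wrist');pickle.dump(c,open('w10.pkl','wb'));im=c['image'];hs=cv2.cvtColor(im,cv2.COLOR_RGB2HSV)
P=np.array([proj(c,[O[0]+.028*np.cos(a),O[1]+.028*np.sin(a),.105]) for a in np.linspace(0,6.28,40)]);print('pred',P.min(0).round(),P.max(0).round())
u0,v0=P.min(0).astype(int)-15;u1,v1=P.max(0).astype(int)+15
# bore dark/inner edge check by Hough + ball search (dark blobs near sleeve)
dk=((hs[...,2]<85)&(hs[...,1]<80)).astype(np.uint8)
n,l,s,ce=cv2.connectedComponentsWithStats(dk)
for i in range(1,n):
    if 60<s[i][4]<900 and s[i][1]<200: print('dark',s[i],ce[i].round(0))
g=cv2.cvtColor(im[max(v0,0):v1,u0:u1],cv2.COLOR_RGB2GRAY)
h=cv2.HoughCircles(cv2.GaussianBlur(g,(3,3),1),cv2.HOUGH_GRADIENT,1,15,param1=80,param2=14,minRadius=18,maxRadius=42)
if h is not None: print((h[0][:5]+[u0,max(v0,0),0]).round(1))
for ph in(0,15,20,25,30,40):
    print(ph,[np.round(proj(c,np.r_[O+UX*(-.118+.0505*np.sin(a)),.072+.0505*np.cos(a)])).tolist() for a in np.radians([ph,ph-90])])
cv2.imwrite('pics/w10.png',im[...,::-1])
```

```text
[-41.3 -89.8 152.6] 36.425 [ 0.5  0.3 -0.4]
pred [418.  43.] [486. 114.]
dark [265   0   6  74  87] [266.  41.]
dark [284   0  45  34 239] [297.   9.]
dark [416   0  22  15  81] [426.   9.]
dark [424   0  10   9  79] [428.   4.]
dark [459   0  22  16 103] [468.   8.]
dark [467   0  10  10  81] [471.   4.]
dark [280  44  50  17 368] [303.  52.]
dark [307  68  19  20 188] [315.  78.]
dark [338  71  28  18 138] [356.  78.]
dark [241  72  14  16 103] [248.  79.]
dark [436 138  19  16  62] [443. 144.]
[[458.5  83.5  41.4]
 [445.5  74.5  28. ]]
0 [[313.0, 79.0], [250.0, 80.0]]
15 [[329.0, 79.0], [251.0, 80.0]]
20 [[334.0, 79.0], [253.0, 80.0]]
25 [[339.0, 79.0], [255.0, 80.0]]
30 [[343.0, 79.0], [257.0, 80.0]]
40 [[350.0, 79.0], [263.0, 80.0]]
```

Run:
```python
from h import *
import pickle
c1=pickle.load(open('w1.pkl','rb'));r=lambda u,v:ray(c1,(u-.25)/1.5,(v-.25)/1.5,.082)
f=lambda X:np.round(1000*np.array([(X[:2]-O)@UX,(X[:2]-O)@UY]),1)
print('w1',[f(r(*p)) for p in((460,18),(517,18),(454,230),(505,229))])
c=pickle.load(open('w10.pkl','rb'));print('w10',[f(ray(c,*p,.082)) for p in((428,4),(471,4),(443,144))])
im=c['image'][120:170,400:512]; g=cv2.cvtColor(im,cv2.COLOR_RGB2GRAY)
h=cv2.HoughCircles(cv2.resize(g,None,fx=3,fy=3),cv2.HOUGH_GRADIENT,1,40,param1=80,param2=15,minRadius=12,maxRadius=30)
if h is not None:
    for x,y,q in h[0][:5]: print((x/3+400,y/3+120,q/3),f(ray(c,x/3+400,y/3+120,.082)))
# bush top ring centre: threshold bright neutral
hs=cv2.cvtColor(c['image'],cv2.COLOR_RGB2HSV); R=hs[75:85,400:500]
print(R[4,::3,2].tolist()); print(hs[30:130:3,455,2].tolist())
```

```text
w1 [array([-18.3,  68.3]), array([17.7, 67.8]), array([-18.7, -67.7]), array([ 17.9, -67.4])]
w10 [array([-17.8,  60.6]), array([18.4, 60.6]), array([ 15. , -57.5])]
(np.float32(445.83334), np.float32(145.83333), np.float32(9.766666)) [ 18.  -59.3]
(np.float32(408.5), np.float32(146.5), np.float32(7.866667)) [-17.5 -59.9]
[98, 96, 97, 98, 97, 95, 255, 250, 239, 229, 238, 245, 90, 94, 94, 94, 94, 95, 95, 95, 95, 94, 94, 97, 86, 255, 234, 230, 202, 195, 182, 191, 197, 190]
[233, 235, 236, 237, 220, 235, 234, 236, 132, 95, 92, 93, 94, 96, 96, 94, 95, 92, 92, 90, 99, 93, 95, 89, 243, 242, 243, 236, 239, 241, 241, 240, 241, 240]
```

The screws show both jaws drawn in by 7.6 mm, about 4.0 rad of turn, which puts the sleeve near 6.3. The last push reached 25 N on the bar, and the arm is clear. Handing in.

```bash
python3 -c "
from cell import env
print(env.sign_off())"
```

```text
the job is handed in; nothing more can be done
None
```

The job is handed in, though the hand-in returned no verdict. By my measurements the bush stands upright on the bed, let go of, with both jaws drawn in on it; the last push reached 25 N at the bar. It tipped in the grip on the first try at the seat, so I stood it up on the bench, regrasped and reset it; the other pieces were not touched as far as I could see.

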